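Lock the plates on a dumbbell: collar home, cam lever over centre

TASK

Lock the plates on the dumbbell. Push the collar whose lever is still raised along the bar with a fingertip until both plates are squeezed tight against the inner flange and the whole stack feels solid, then press that lever down until it snaps over centre and lies shut. The collar is plastic, so push firmly but never with more than 28 newtons, and leave the mug, the shaker and the hex key where they are.

Things in the scene. Friction and masses are not known exactly. Their poses are not given: they have to be found in the camera images.
- dumbbell: Loadable dumbbell, hexagonal steel bar 490 mm long, 25 mm across flats, level on a black stand fixed to the deck. Origin on the deck below the bar's middle; y along the bar towards the unfinished end, x across, z up. Bar axis 95 mm above the origin. Finished at -y (two plates, collar shut). At +y a fixed inner flange, 60 mm across; its outer face is 67 to 103 mm from the middle, not measured.
- plate_in: Inner of two loose cast plates on the unfinished end, 140 mm in diameter, 16 mm thick, 1.25 kg, slides along the bar with about 2.5 N of drag. Origin on the bar axis at its inner face (towards the flange); axes as the dumbbell's. A gap of unknown width separates it from the flange at the start.
- plate_out: Outer of the two loose plates, equal to plate_in, same origin, axes and drag. At the start there are gaps between the plates and between it and the collar.
- collar: Blue plastic collar on the unfinished end, 66 mm in diameter, 32 mm wide along the bar; slides with about 3 N of drag, cannot turn on the hexagonal bar. With its lever shut a rubber shoe grips the bar. Origin on the bar axis at its inner face (towards the plates), axes as the dumbbell's, outer face at y = +32 mm. Home when flange, both plates and collar touch each other.
- push_face (a point): Point on the collar's flat outer face, 24 mm above the bar axis, between the bar's top flat (12.5 mm) and the collar's top (33 mm). A fingertip just above the bar pushes here towards -y. The collar moves at about 3, then 5.5, then 8 N as it picks up the plates; the push rises steeply only when the stack is solid on the flange. Pressed home means a steady push of 17 to 23 N.
- lever_tip (a point): Middle of the upper side of the collar lever's tip. The lever (18 mm wide along the bar, 7 mm thick, tip 22 mm wide, 9 mm thick) is hinged 12 mm to +x of and 40 mm above the bar axis, mid-width of the collar (16 mm from either face); the tip is 45 mm from the hinge, to -x. Raised, it slopes up at 0.8 rad (tip some 75 mm above the axis); shut, it lies level, its top 43.5 mm above the axis.
- lever (a joint): Lever angle: 0 raised, 0.8 rad shut on a hard stop; it swings about the bar's direction, its tip going 32 mm down and 14 mm outwards (-x). It resists with up to 0.23 N m (6 to 9 N along the arc near the tip), springs back if let go early, has its dead centre at 0.62 rad, then snaps shut and stays. Push along the arc: going straight down rubs, and its tip edge can catch between two fingertips.
- mug: White ceramic mug, 82 mm in diameter, 95 mm high, standing; origin under its centre.
- shaker: Clear shaker with black lid and spout, 88 mm in diameter, 167 mm high, standing; origin under its centre.
- hex_key: Chrome hex key, 7 mm thick, 100 mm by 35 mm, lying flat; origin under the middle of its long leg.

How it is judged:
On the way, in this order (a step that is already met when the one before it is completed fails the run):
1. with the lever still raised, the collar bears on the two plates with more than 12 N, so that the stack is solid on the flange (contact force between collar and plate_out above 12 N and y of collar in the frame of plate_out below 0.0175 m and y of plate_out in the frame of plate_in below 0.0175 m and value of joint lever below 0.3 rad), for 0.3 s.
2. the lever is pressed over centre and snaps shut (value of joint lever above 0.76 rad), for 0.2 s.
At the end, for the whole second after the job is handed in: the collar stands against the outer plate and that against the inner plate (less than 1.5 mm of play at each), the lever is shut (beyond 0.76 of 0.8 rad), and nothing moves (y of collar in the frame of plate_out below 0.0175 m and y of plate_out in the frame of plate_in below 0.0175 m and value of joint lever above 0.76 rad and linear speed of collar below 0.01 m/s); the robot touches nothing.
It fails at once if the robot pushes on the dumbbell, its collar or its lever with more than 28 N (contact force between dumbbell and the fingers above 28 N or contact force between dumbbell and the arm above 28 N).
It fails at once if the mug is moved more than 15 mm (distance of mug from where it was at the start of the episode above 0.015 m).
It fails at once if the shaker is moved more than 15 mm (distance of shaker from where it was at the start of the episode above 0.015 m).
It fails at once if the hex key is moved more than 15 mm (distance of hex_key from where it was at the start of the episode above 0.015 m).
It also fails if it takes over 58 s, if anything falls off the work surface, if the arm or the gripper's body presses on something with over 40 N, if the wrist force passes 120 N, or if a joint passes its speed limit or range.

ROBOT

A 6-joint arm with a two-finger parallel gripper is mounted at the origin on the work surface. World frame = base frame: x ahead of the robot, y to its left, z up, the work surface at z = 0. Lengths are in m, angles in rad, forces in N, time in s.
With the tool pointing down it reaches from about 0.35 to 0.85 m from the base axis. Payload 8.1 kg.
Tool frame: the origin (TCP) lies between the finger pads; the fingertips stand 22 mm ahead of it and the grasp point (between the pads) lies 3 mm ahead of it (robot.finger_overhang is the z of the fingertips in the tool frame, in m); z points along the fingers, y is the line along which they close (so a half turn about z gives the same grasp; the last joint's range is limited). The gripper opens to 93 mm and grips with 3 to 60 N. Pads are 15 mm wide; open, the fingers measure 128 mm over their backs; the gripper's body (75 mm by 188 mm) begins 65 mm behind the grasp point.
Start: joints at [1.06, 0.13, 1.488, -0, 1.523, -0.085], TCP at [0.248, 0.546, 0.241] pointing down, gripper open.
Joint ranges: [-2.96, 2.96], [-0.89, 2.26], [0.02, 2.5], [-1.34, 4.48], [0, 2.73], [-2.66, 2.66]. Speed limits (rad/s): [2.39, 2.39, 2.79, 3.14, 3.14, 3.14].

INTERFACE

Orientations are given as a unit quaternion [x, y, z, w].
In Python, from bench import robot, snapshot, camera_model, order, boxes_of gives the robot as it stands. The module is installed in compiled form; this text tells all that it offers.
- The arm moves only by the shell command python3 -m handwheel 'ROWS' [FORCE]. ROWS is text: rows parted by semicolons, each of 7 numbers parted by spaces: the closure in counts, from 0 (fully open) to 255 (shut), then the shift along the world's x, y, z in mm, then the turn, a rotation vector about the world's x, y, z in degrees. A call has 1 to 5 rows; each row is the pose to reach, as a shift and turn from the pose commanded when the call began; what a row does not reach only later rows make up. A row lasts 1/8 s, in which the tool goes at most 62.5 mm and 10.7 degrees, less where a joint would pass 70% of its speed; a pose out of reach is approached as far as the arm can. A call with a gripper value outside its range is refused whole. The fingers move at their own pace and stop on an object; FORCE is the grip in N (left out, the last holds). Time passes only in rows, so rows that repeat a pose let the fingers close. It gives the time, the measured TCP pose, the force, the opening and the grip force at its end, in the units of the state.
- robot.read_state(): the state, without advancing time (a new reading comes with each control period).
- snapshot(name): name is "side" or "top"; returns the picture (480x640x3 uint8, red, green, blue); there is no depth.
- camera_model(name): a dict with "fx", "fy", "cx", "cy" (pixels), "dist" ([k1, k2, p1, p2, k3] as OpenCV has them; the pictures are not rectified), "origin" and "orientation" of the camera in the world. Camera axes: x right, y up, looking along -z (the intrinsics and any distortion apply to the point x, -y, -z); pixel columns grow to the right and rows downward; lengths in m; the calibration is good to about 2 mm. A picture is of the moment at which its call begins. camera_model takes no time and is no camera call.
- order.sign_off(): hands the job in; it is judged then, once.
Trained networks look in the newest picture that a camera, given by its name, has taken for a name from the list of things; names that differ only in an ending like _2 or _b are one class to them, and where a whole thing is asked for, a point or a joint stands for the part that bears it (a point fixed in the world has none). Each returns a list of dicts, best first, with "conf" (0 to 1); they miss things now and then, are a little off and sometimes report something else, mostly with a low value. They report only what shows in the picture. A call takes as long as a camera call.
- boxes_of(camera, label): "box" ([centre column, centre row, width, height] as shares, 0 to 1, of the picture: columns of its width, rows of its height, round what is visible of it).
The state is a dict: "t": time; "joint_positions": joint angles; "qvel": joint speeds; "joint_torque": joint torques, N m; "ee_pos": TCP position; "eef_rot": TCP orientation; "contact_force": force on the tool from outside, world axes, zero at the start; "moment": the same for the moment, N m; "gripper_width": finger opening in m; "grip_force": force on a finger pad.
Only numpy, scipy, OpenCV 4.12 (cv2) and the standard library are available. Lean on these libraries where they do the work, as an engineer would, in place of code of your own. Each camera call takes 0.05 s, during which the arm holds its last target. There are 200 camera calls.

## Working session

There is one attempt and no reset: what is moved stays moved. The work goes in short steps, Python scripts to look and compute and a shell command to move; the robot and the scene stay as the last step left them, time stands still between calls to the robot, and variables do not carry over. Pictures are saved under pics/ and viewed, at most 10 in all, crops included, and the job is handed in when it is done.

```bash
mkdir -p pics; python3 - <<'E'
from bench import *
import cv2
for c in("side","top"):
    im=snapshot(c); cv2.imwrite(f"pics/{c}0.png",im[:,:,::-1])
    m=camera_model(c); print(c,m)
    for l in("dumbbell","plate_out","plate_in","collar","push_face","lever_tip","mug","shaker","hex_key"):
        print(l,[(round(d["conf"],2),[round(a*b) for a,b in zip(d["box"],(640,480,640,480))]) for d in boxes_of(c,l)[:3]])
s=robot.read_state();print(s)
E
```

```text
side {'fx': 596.4633322669586, 'fy': 596.4633322669586, 'cx': 317.39548587026576, 'cy': 245.16876182803367, 'dist': array([-0.07435988,  0.        ,  0.        ,  0.        ,  0.        ]), 'origin': array([ 0.17928815, -1.23705051,  1.31261037]), 'orientation': array([ 0.38640672, -0.04764387, -0.12365219,  0.91275958])}
dumbbell [(0.75, [363, 270, 92, 124]), (0.42, [410, 382, 45, 51])]
plate_out [(0.87, [339, 227, 39, 31])]
plate_in [(0.87, [345, 240, 42, 40])]
collar []
push_face []
lever_tip [(0.6, [335, 209, 13, 4])]
mug [(0.66, [322, 162, 23, 50]), (0.55, [409, 380, 44, 52])]
shaker [(0.85, [321, 161, 30, 43])]
hex_key [(0.5, [286, 273, 20, 9])]
top {'fx': 445.8021129118806, 'fy': 445.8021129118806, 'cx': 311.38830988831336, 'cy': 236.7887746788604, 'dist': array([-0.06157657,  0.        ,  0.        ,  0.        ,  0.        ]), 'origin': array([ 0.29374502, -0.02251013,  1.12208639]), 'orientation': array([-0.07086443,  0.07928188,  0.72497822, -0.68051392])}
dumbbell [(0.71, [286, 214, 17, 61]), (0.6, [350, 205, 201, 78])]
plate_out [(0.71, [285, 213, 18, 58])]
plate_in [(0.
[... 297 characters left out ...]
s': array([ 1.05960760e+00,  1.30347622e-01,  1.48816461e+00,  6.59817427e-06,
        1.52302963e+00, -8.54003318e-02]), 'qvel': array([ 6.15608691e-04,  1.01557878e-04, -4.81106468e-04,  4.75623645e-05,
        8.80818451e-04, -1.41517727e-05]), 'joint_torque': array([ 6.58856061e-04, -5.59771585e+01, -4.92059934e+01,  7.68365362e-02,
        2.27780995e-02, -3.51302492e-05]), 'ee_pos': array([0.24780784, 0.54645027, 0.24068599]), 'eef_rot': array([2.11289791e-01, 9.77423462e-01, 2.52441170e-05, 4.31419625e-06]), 'contact_force': array([-0.97265631, -0.34269388, -0.02876333]), 'moment': array([ 0.00190292, -0.0066282 , -0.0295022 ]), 'grip_force': 0.0, 'gripper_width': 0.09250842227480069}
```

View pics/side0.png

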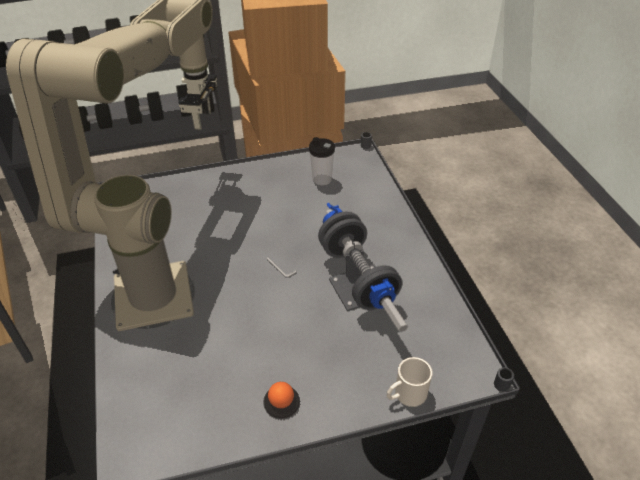

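View pics/top0.png

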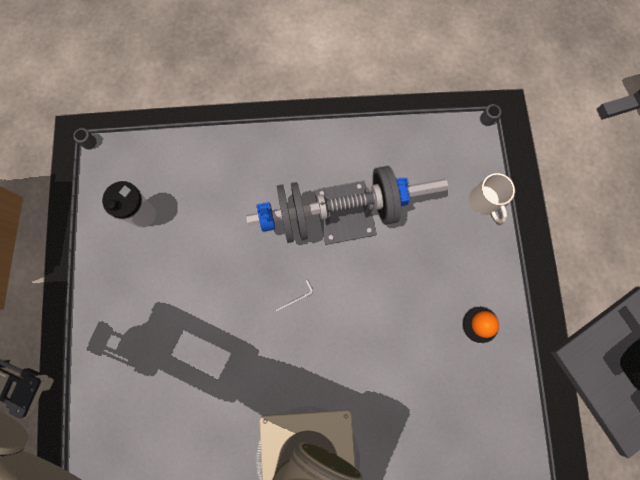

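Top view: bar from about (246,219), the unfinished end, to (447,187). Raised collar at (265,216), loose plates at (285,213) and (300,211), and the mug, shaker and hex key are clear of all of these. Next, a measurement with a close crop.

```bash
cat > h.py <<'E'
import numpy as np,cv2
from bench import *
from scipy.spatial.transform import Rotation as R
def ray(c,u,v):
    m=camera_model(c);K=np.array([[m["fx"],0,m["cx"]],[0,m["fy"],m["cy"]],[0,0,1]])
    x,y=cv2.undistortPoints(np.array([[[u,v]]],float),K,m["dist"])[0,0]
    return m["origin"],R.from_quat(m["orientation"]).apply([x,-y,-1])
def at(c,u,v,z):
    o,d=ray(c,u,v);return o+d*(z-o[2])/d[2]
def proj(c,p):
    m=camera_model(c);K=np.array([[m["fx"],0,m["cx"]],[0,m["fy"],m["cy"]],[0,0,1]])
    q=R.from_quat(m["orientation"]).inv().apply(np.atleast_2d(p)-m["origin"])*[1,-1,-1]
    return cv2.projectPoints(q,np.zeros(3),np.zeros(3),K,m["dist"])[0][:,0]
E
python3 - <<'E'
from h import *
a=cv2.imread("pics/top0.png")[165:255,230:350]; b=cv2.imread("pics/side0.png")[190:280,300:420]
cv2.imwrite("pics/crop.png",np.vstack([cv2.resize(i,None,fx=3.3*2,fy=3.3,interpolation=2) if 0 else cv2.resize(i,(400*2//2,300),interpolation=2) for i in(a,b)]))
A=at("top",246,219,.1);B=at("top",447,187,.1)
print(A,B,np.linalg.norm(A-B),np.degrees(np.arctan2(*(A-B)[[1,0]])))
for u,v in((255,216),(275,216)):print(at("top",u,v,.128))
E
```

```text
[0.56673887 0.10990843 0.1       ] [ 0.6166715  -0.37782713  0.1       ] 0.4902848608532876 95.84537277165578
[0.56508818 0.0853055  0.128     ]
[0.56218054 0.03925208 0.128     ]
```

View pics/crop.png

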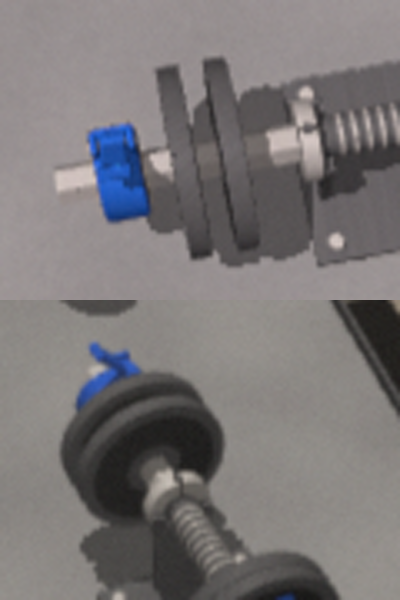

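```bash
python3 -m handwheel '255 60 -80 0 0 0 10; 255 100 -130 0 0 0 20; 255 135 -180 0 0 0 30.2; 255 170 -225 0 0 0 30.2; 255 205 -270 0 0 0 30.2' 20; python3 -m handwheel '255 40 -50 0 0 0 0; 255 80 -100 0 0 0 0; 255 112 -150 0 0 0 0; 255 112 -150 -40 0 0 0; 255 112 -150 -40 0 0 0'
python3 - <<'E'
from h import *
s=robot.read_state();print(s["t"],s["ee_pos"],R.from_quat(s["eef_rot"]).as_matrix().round(3),s["contact_force"],s["gripper_width"])
O=np.array([.5917,-.134]);yd=np.array([-.1019,.9948]);xd=np.array([.9948,.1019])
e=s["ee_pos"][:2]-O;print("dumbbell frame",e@xd,e@yd)
c=snapshot("top")[165:265,210:350]; cv2.imwrite("pics/t1.png",cv2.resize(c,(700,500),interpolation=2)[:,:,::-1])
for u,v in((259,216),(257,210),(262,224)):
  p=at("top",u,v,.128)[:2]-O; print(p@xd,p@yd)
E
```

```text
t: 1.62
ee_pos: [0.4337, 0.3008, 0.2409]
eef_rot: [-0.051, 0.999, 0.0, 0.0]
contact_force: [0.8, 0.1, 0.0]
gripper_width: 0.0477
grip_force: 0.0
t: 2.25
ee_pos: [0.5428, 0.1513, 0.1971]
eef_rot: [-0.05, 0.999, -0.0, -0.003]
contact_force: [-1.1, 0.7, -1.1]
gripper_width: 0.0012
grip_force: 0.0
2.25 [0.54283044 0.15129424 0.1971449 ] [[-0.995 -0.099 -0.007]
 [-0.099  0.995 -0.001]
 [ 0.007 -0.    -1.   ]] [-1.10902232  0.67174323 -1.08030038] 0.0012435718212680468
dumbbell frame -0.01954395323798754 0.2887905203638482
-0.005645077830868488 0.21176857889401024
0.009326080062550974 0.21432972121780158
-0.025587952455193592 0.20762658354311245
```

View pics/t1.png

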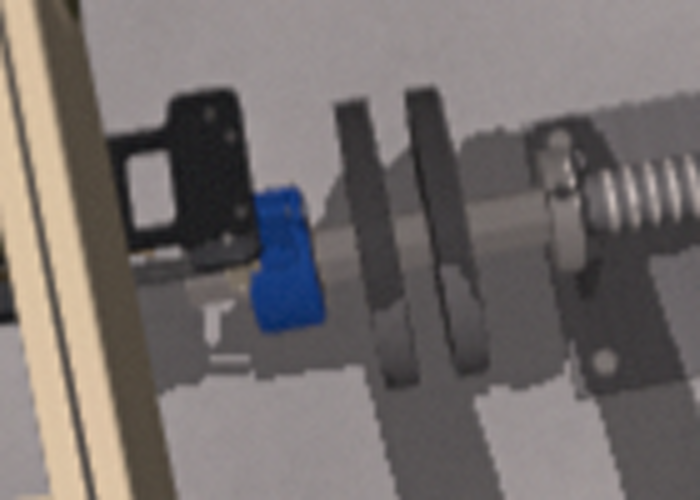

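The collar's outer face is at about s = 0.21 along the bar and nothing is blocking it. I'll let the arm settle, then line up.

```bash
python3 -m handwheel '255 0 0 0 0 0 0;255 0 0 0 0 0 0'
```

```text
t: 2.55
ee_pos: [0.5454, 0.1534, 0.2025]
eef_rot: [-0.051, 0.999, 0.0, 0.001]
contact_force: [-0.2, 0.2, -1.0]
gripper_width: 0.0003
grip_force: 0.0
```

```bash
python3 -m handwheel '255 20 -23 0 0 0 0;255 20 -23 -40 0 0 0;255 20 -23 -67 0 0 0;255 20 -23 -67 0 0 0;255 20 -23 -67 0 0 0'
python3 - <<'E'
from h import *
s=robot.read_state()
O=np.array([.5917,-.134]);yd=np.array([-.1019,.9948]);xd=np.array([.9948,.1019])
e=s["ee_pos"][:2]-O;print("dumbbell frame",e@xd,e@yd,s["ee_pos"],s["contact_force"],s["gripper_width"])
c=snapshot("side")[170:270,270:410]; cv2.imwrite("pics/s2.png",cv2.resize(c,(700,500),interpolation=2)[:,:,::-1])
E
```

```text
t: 3.18
ee_pos: [0.5657, 0.13, 0.1355]
eef_rot: [-0.051, 0.999, 0.0, 0.001]
contact_force: [0.8, 0.1, 0.5]
gripper_width: 0.0006
grip_force: 0.0
dumbbell frame 0.001029422702680851 0.26525900809079866 [0.56569445 0.12998175 0.13552176] [0.79871753 0.05596865 0.51131307] 0.0006180965872196508
```

View pics/s2.png

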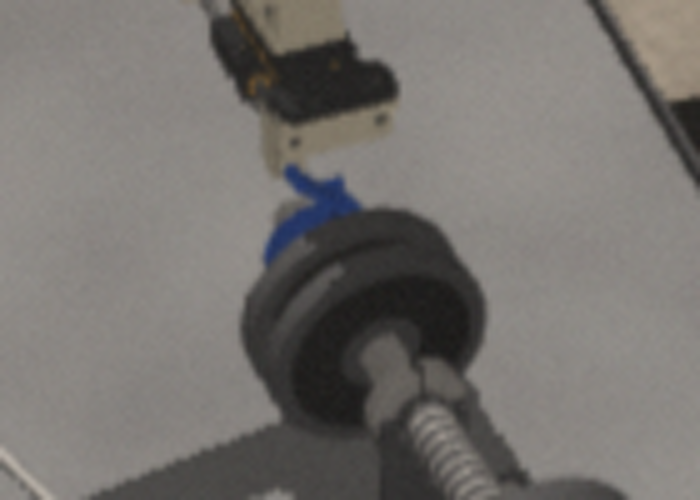

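The fingers stand just beyond the collar, and the raised blue lever tip is at about (290,170) in the crop. I'll approach along the bar.

```bash
python3 -m handwheel '255 1 -10 0 0 0 0;255 2 -20 0 0 0 0;255 2.5 -25 0 0 0 0;255 3 -29 0 0 0 0;255 3 -29 0 0 0 0'; python3 -m handwheel '255 0.3 -3 0 0 0 0;255 0.6 -6 0 0 0 0;255 0.9 -9 0 0 0 0;255 1.2 -12 0 0 0 0;255 1.2 -12 0 0 0 0';python3 -m handwheel '255 0.3 -3 0 0 0 0;255 0.6 -6 0 0 0 0;255 0.9 -9 0 0 0 0;255 1.2 -12 0 0 0 0;255 1.2 -12 0 0 0 0'
```

```text
t: 3.85
ee_pos: [0.5679, 0.1001, 0.1336]
eef_rot: [-0.05, 0.999, 0.0, -0.0]
contact_force: [-1.0, 0.5, -0.5]
gripper_width: 0.0008
grip_force: 0.0
t: 4.47
ee_pos: [0.5691, 0.0883, 0.1336]
eef_rot: [-0.051, 0.999, -0.0, 0.0]
contact_force: [1.0, 1.7, -0.2]
gripper_width: 0.0004
grip_force: 0.9
t: 5.1
ee_pos: [0.5703, 0.076, 0.1337]
eef_rot: [-0.05, 0.999, -0.0, -0.0]
contact_force: [0.1, 2.5, -0.5]
gripper_width: 0.0006
grip_force: 0.6
```

```bash
python3 -m handwheel '255 0.3 -3 0 0 0 0;255 0.6 -6 0 0 0 0;255 0.9 -9 0 0 0 0;255 1.2 -12 0 0 0 0;255 1.2 -12 0 0 0 0';python3 -m handwheel '255 0.2 -2 0 0 0 0;255 0.4 -4 0 0 0 0;255 0.6 -6 0 0 0 0;255 0.8 -8 0 0 0 0;255 0.8 -8 0 0 0 0'
```

```text
t: 5.72
ee_pos: [0.5716, 0.0646, 0.1338]
eef_rot: [-0.051, 0.999, 0.0, 0.0]
contact_force: [2.3, 4.2, 0.9]
gripper_width: 0.0003
grip_force: 1.9
t: 6.35
ee_pos: [0.5725, 0.0567, 0.1338]
eef_rot: [-0.051, 0.999, 0.0, 0.0]
contact_force: [2.1, 4.5, -0.6]
gripper_width: 0.0003
grip_force: 2.1
```

```bash
python3 -m handwheel '255 0.1 -1 0 0 0 0;255 0.2 -2 0 0 0 0;255 0.3 -3 0 0 0 0;255 0.4 -4 0 0 0 0;255 0.5 -5 0 0 0 0';python3 -m handwheel '255 0.1 -1 0 0 0 0;255 0.2 -2 0 0 0 0;255 0.3 -3 0 0 0 0;255 0.3 -3 0 0 0 0;255 0.3 -3 0 0 0 0'
```

```text
t: 6.98
ee_pos: [0.573, 0.0526, 0.1338]
eef_rot: [-0.051, 0.999, 0.001, 0.0]
contact_force: [3.5, 9.2, -0.3]
gripper_width: 0.0007
grip_force: 4.0
t: 7.6
ee_pos: [0.5734, 0.0494, 0.1338]
eef_rot: [-0.051, 0.999, 0.001, 0.001]
contact_force: [3.8, 7.4, -0.5]
gripper_width: 0.0006
grip_force: 3.6
```

```bash
python3 -m handwheel '255 0.1 -1 0 0 0 0;255 0.2 -2 0 0 0 0;255 0.3 -3 0 0 0 0;255 0.3 -3 0 0 0 0;255 0.3 -3 0 0 0 0'
```

```text
t: 8.22
ee_pos: [0.5737, 0.0464, 0.1338]
eef_rot: [-0.051, 0.999, 0.001, 0.001]
contact_force: [4.3, 8.3, -0.8]
gripper_width: 0.0004
grip_force: 3.6
```

```bash
python3 -m handwheel '255 0.4 -1 0 0 0 0;255 0.8 -2 0 0 0 0;255 1 -3 0 0 0 0;255 1 -3 0 0 0 0;255 1 -3 0 0 0 0'
```

```text
t: 8.85
ee_pos: [0.5743, 0.0434, 0.1338]
eef_rot: [-0.051, 0.999, 0.001, 0.0]
contact_force: [1.5, 7.5, 1.6]
gripper_width: 0.0006
grip_force: 3.7
```

```bash
python3 - <<'E'
from h import *
O=np.array([.5917,-.134]);yd=np.array([-.1019,.9948]);xd=np.array([.9948,.1019])
a=np.linspace(0,6.28,9)
for u,v,z in((319.5,200,.125),(319,210,.125),(322,218,.095)):
  p=at("top",u,v,z)[:2]-O; print(p@xd,p@yd)
E
python3 -m handwheel '255 0.2 -1 0 0 0 0;255 0.3 -2 0 0 0 0;255 0.4 -3 0 0 0 0;255 0.5 -4 0 0 0 0;255 0.5 -4 0 0 0 0'
```

```text
0.010255605785880464 0.06744855112895286
-0.013385350471021233 0.07268053107341992
-0.02583713083365532 0.06690506693187612
t: 9.48
ee_pos: [0.5748, 0.0394, 0.1338]
eef_rot: [-0.051, 0.999, 0.001, 0.0]
contact_force: [1.0, 7.5, 0.9]
gripper_width: 0.0002
grip_force: 3.7
```

```bash
python3 -m handwheel '255 0.1 -1.5 0 0 0 0;255 0.3 -3 0 0 0 0;255 0.5 -4.5 0 0 0 0;255 0.7 -6 0 0 0 0;255 0.7 -6 0 0 0 0'
```

```text
t: 10.1
ee_pos: [0.5756, 0.0333, 0.1338]
eef_rot: [-0.051, 0.999, 0.001, 0.0]
contact_force: [1.8, 6.7, 1.1]
gripper_width: 0.0008
grip_force: 3.5
```

```bash
python3 -m handwheel '255 0.1 -1.2 0 0 0 0;255 0.2 -2.4 0 0 0 0;255 0.4 -3.6 0 0 0 0;255 0.5 -5 0 0 0 0;255 0.5 -5 0 0 0 0'
```

```text
t: 10.72
ee_pos: [0.5761, 0.0284, 0.1338]
eef_rot: [-0.051, 0.999, 0.001, 0.0]
contact_force: [2.2, 7.1, 0.9]
gripper_width: 0.0006
grip_force: 3.6
```

```bash
python3 -m handwheel '255 0.1 -1 0 0 0 0;255 0.2 -2 0 0 0 0;255 0.3 -3 0 0 0 0;255 0.3 -3 0 0 0 0'
```

```text
t: 11.22
ee_pos: [0.5765, 0.0254, 0.1338]
eef_rot: [-0.051, 0.999, 0.001, 0.0]
contact_force: [2.1, 7.5, -1.2]
gripper_width: 0.0007
grip_force: 3.7
```

```bash
python3 -m handwheel '255 0.1 -1 0 0 0 0;255 0.2 -2 0 0 0 0;255 0.2 -2 0 0 0 0'
```

```text
t: 11.6
ee_pos: [0.5767, 0.0234, 0.1338]
eef_rot: [-0.051, 0.999, 0.001, 0.0]
contact_force: [2.3, 6.5, -0.4]
gripper_width: 0.0001
grip_force: 3.7
```

```bash
python3 -m handwheel '255 0.2 -1 0 0 0 0;255 0.4 -2 0 0 0 0;255 0.4 -2 0 0 0 0'
```

```text
t: 11.98
ee_pos: [0.577, 0.0214, 0.1338]
eef_rot: [-0.051, 0.999, 0.001, 0.0]
contact_force: [2.5, 7.9, 0.5]
gripper_width: 0.0002
grip_force: 3.7
```

```bash
python3 -m handwheel '255 0.1 -0.7 0 0 0 0;255 0.2 -1.4 0 0 0 0;255 0.2 -1.4 0 0 0 0'
```

```text
t: 12.35
ee_pos: [0.5772, 0.0201, 0.1338]
eef_rot: [-0.051, 0.999, 0.001, 0.0]
contact_force: [3.2, 7.9, 0.3]
gripper_width: 0.0007
grip_force: 3.8
```

```bash
python3 -m handwheel '255 0.3 -0.7 0 0 0 0;255 0.4 -1.4 0 0 0 0;255 0.4 -1.4 0 0 0 0'
```

```text
t: 12.72
ee_pos: [0.5774, 0.0186, 0.1337]
eef_rot: [-0.051, 0.999, 0.001, -0.0]
contact_force: [0.6, 7.9, 1.6]
gripper_width: 0.0006
grip_force: 3.8
```

```bash
python3 -m handwheel '255 0.2 -0.7 0 0 0 0;255 0.3 -1.4 0 0 0 0;255 0.3 -1.4 0 0 0 0'
```

```text
t: 13.1
ee_pos: [0.5777, 0.0172, 0.1337]
eef_rot: [-0.051, 0.999, 0.001, -0.0]
contact_force: [1.0, 8.0, 1.8]
gripper_width: 0.0003
grip_force: 3.8
```

```bash
python3 -m handwheel '255 0.2 -0.7 0 0 0 0;255 0.2 -1.2 0 0 0 0;255 0.2 -1.2 0 0 0 0'
```

```text
t: 13.48
ee_pos: [0.5778, 0.016, 0.1337]
eef_rot: [-0.051, 0.999, 0.001, -0.0]
contact_force: [0.6, 7.7, 2.0]
gripper_width: 0.0007
grip_force: 3.9
```

```bash
python3 -m handwheel '255 0.1 -0.7 0 0 0 0;255 0.1 -1.2 0 0 0 0;255 0.1 -1.2 0 0 0 0'
```

```text
t: 13.85
ee_pos: [0.5779, 0.0153, 0.1337]
eef_rot: [-0.051, 0.999, 0.001, -0.0]
contact_force: [0.3, 9.0, 2.7]
gripper_width: 0.0003
grip_force: 4.8
```

```bash
python3 -m handwheel '255 0.1 -0.5 0 0 0 0;255 0.1 -1 0 0 0 0;255 0.1 -1 0 0 0 0'
```

```text
t: 14.22
ee_pos: [0.5779, 0.0151, 0.1338]
eef_rot: [-0.051, 0.999, 0.002, -0.0]
contact_force: [-0.7, 13.4, 1.6]
gripper_width: 0.0005
grip_force: 6.7
```

```bash
python3 -m handwheel '255 0.1 -0.5 0 0 0 0;255 0.1 -1 0 0 0 0;255 0.1 -1 0 0 0 0'
```

```text
t: 14.6
ee_pos: [0.5779, 0.015, 0.1338]
eef_rot: [-0.051, 0.999, 0.002, -0.0]
contact_force: [-0.7, 18.1, 2.0]
gripper_width: 0.0006
grip_force: 8.7
```

```bash
python3 -m handwheel '255 0 -0.4 0 0 0 0;255 0 -0.4 0 0 0 0;255 0 -0.4 0 0 0 0;255 0 -0.4 0 0 0 0;255 0 -0.4 0 0 0 0'; python3 -m handwheel '255 0 0 0 0 0 0;255 0 0 0 0 0 0'
```

```text
t: 15.22
ee_pos: [0.578, 0.015, 0.1339]
eef_rot: [-0.052, 0.999, 0.003, -0.0]
contact_force: [-0.0, 18.1, 2.8]
gripper_width: 0.0004
grip_force: 9.4
t: 15.48
ee_pos: [0.5779, 0.015, 0.1339]
eef_rot: [-0.052, 0.999, 0.003, -0.0]
contact_force: [-0.7, 18.3, 3.8]
gripper_width: 0.0001
grip_force: 9.4
```

The stack is solid at 18 N. I'll back off gently along the bar, then go up.

```bash
python3 -m handwheel '255 0 3 0 0 0 0;255 -0.5 8 0 0 0 0;255 -1.5 20 0 0 0 0;255 -2 25 0 0 0 0;255 -2 25 40 0 0 0'; python3 -m handwheel '255 0 0 30 0 0 0;255 0 0 50 0 0 0;255 0 0 50 0 0 0;255 0 0 50 0 0 0'
python3 - <<'E'
from h import *
s=robot.read_state();e=s["ee_pos"];print(e,s["contact_force"])
O=np.array([.5779,.0150]);O=np.array([.5917,-.134]);yd=np.array([-.1019,.9948]);xd=np.array([.9948,.1019])
c=np.array([.5779,.0150])-O; S=c@yd-.0335
for a in(.8,.7,.6,.5,.4,.3,.2,.1,0):
  x,z=.012-.045*np.cos(a)+.004*np.sin(a),.135+.045*np.sin(a)+.004*np.cos(a)
  print(a,(O+yd*S+xd*x).round(4),round(z+.022,4))
c=snapshot("top")[165:265,210:350]; cv2.imwrite("pics/t3.png",cv2.resize(c,(700,500),interpolation=2)[:,:,::-1])
p=O+yd*S
for q in ((p+xd*-.0165).tolist()+[.170],(p+xd*.012).tolist()+[.135]):print(proj("top",np.array(q)), (proj("top",np.array(q))-[210,165])*5,(proj("side",np.array(q))))
print(boxes_of("top","lever_tip"))
E
```

```text
t: 16.1
ee_pos: [0.5735, 0.037, 0.1701]
eef_rot: [-0.051, 0.999, 0.0, -0.004]
contact_force: [-0.9, -0.1, 0.2]
gripper_width: 0.0002
grip_force: 0.0
t: 16.6
ee_pos: [0.5757, 0.0364, 0.2221]
eef_rot: [-0.051, 0.999, 0.0, -0.001]
contact_force: [0.4, -0.3, -0.6]
gripper_width: 0.0005
grip_force: 0.0
[0.57569629 0.03644775 0.22210819] [ 0.39361412 -0.3153112  -0.5789853 ]
0.8 [ 0.5635 -0.0202] 0.1921
0.7 [ 0.5601 -0.0205] 0.189
0.6 [ 0.5571 -0.0208] 0.1857
0.5 [ 0.5544 -0.0211] 0.1821
0.4 [ 0.5521 -0.0213] 0.1782
0.3 [ 0.5502 -0.0215] 0.1741
0.2 [ 0.5487 -0.0217] 0.1699
0.1 [ 0.5477 -0.0218] 0.1655
0 [ 0.547  -0.0218] 0.161
[[300.34933624 208.94892429]] [[451.74668118 219.74462147]] [[338.65862915 220.9671783 ]]
[[298.66301252 201.3320246 ]] [[443.31506258 181.66012302]] [[347.47877025 227.49911002]]
[]
```

View pics/t3.png

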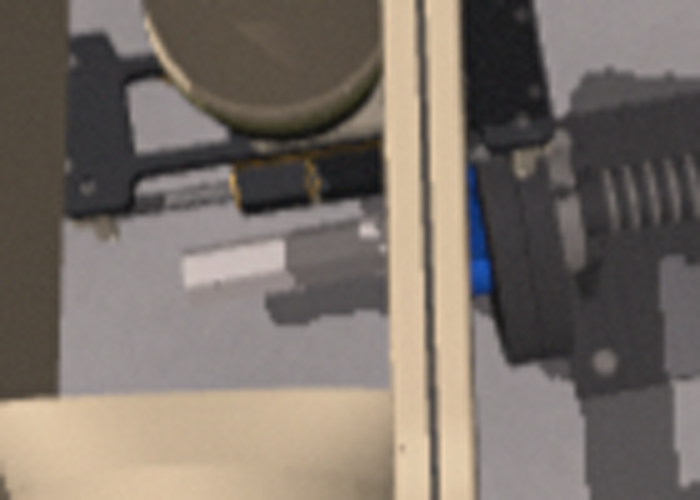

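Both plates are closed up on the flange with the collar against them. Next I'll move above the lever tip.

```bash
python3 -m handwheel '255 -5 -25 0 0 0 0;255 -10 -56.5 0 0 0 0;255 -10 -56.5 -10 0 0 0;255 -10 -56.5 -20 0 0 0;255 -10 -56.5 -20 0 0 0'; python3 -m handwheel '255 0 0 0 0 0 0'
python3 - <<'E'
from h import *
c=snapshot("side")[170:270,270:410]; cv2.imwrite("pics/s4.png",cv2.resize(c,(700,500),interpolation=2)[:,:,::-1])
E
```

```text
t: 17.32
ee_pos: [0.5653, -0.0191, 0.2015]
eef_rot: [-0.051, 0.999, 0.0, -0.002]
contact_force: [-0.1, -0.1, 0.2]
gripper_width: 0.0003
grip_force: 0.0
t: 17.45
ee_pos: [0.5663, -0.0193, 0.2034]
eef_rot: [-0.051, 0.999, 0.0, -0.0]
contact_force: [-0.3, -0.9, -0.0]
gripper_width: 0.0005
grip_force: 0.0
```

View pics/s4.png

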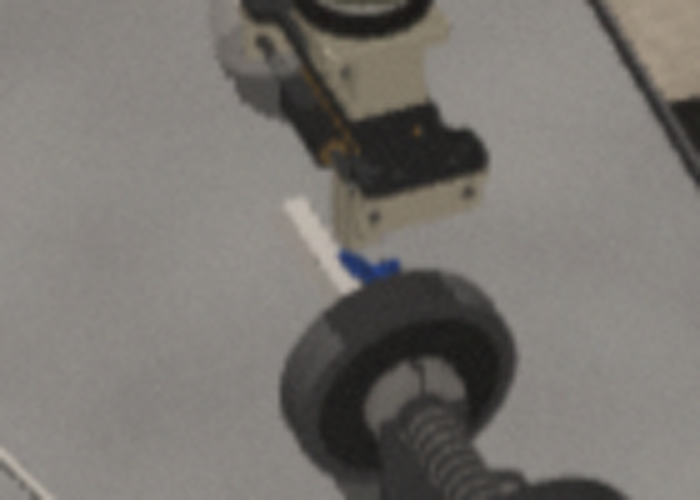

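The fingertips sit right above the lever tip (crop 350,255). I'll lower to contact, then follow the arc.

```bash
python3 -m handwheel '255 -0.5 -1 -4 0 0 0;255 -1 -1 -7 0 0 0;255 -1 -1 -9 0 0 0;255 -1 -1 -11 0 0 0;255 -1 -1 -11 0 0 0'; 
```

```text
t: 18.12
ee_pos: [0.5652, -0.0211, 0.1928]
eef_rot: [-0.051, 0.999, -0.0, -0.0]
contact_force: [-2.7, 0.3, 2.9]
gripper_width: 0.0004
grip_force: 1.4
```

```bash
python3 -m handwheel '255 -1.7 -0.2 -1.6 0 0 0;255 -3.4 -0.3 -3.2 0 0 0;255 -5 -0.4 -4.8 0 0 0;255 -6.4 -0.6 -6.4 0 0 0;255 -6.4 -0.6 -6.4 0 0 0'
```

```text
t: 18.75
ee_pos: [0.5591, -0.0218, 0.1869]
eef_rot: [-0.051, 0.999, -0.0, 0.001]
contact_force: [-2.5, 0.4, 6.5]
gripper_width: 0.0006
grip_force: 3.3
```

```bash
python3 -m handwheel '255 -1.4 -0.1 -1.8 0 0 0;255 -2.7 -0.2 -3.6 0 0 0;255 -3.9 -0.3 -5.5 0 0 0;255 -5 -0.5 -7.5 0 0 0;255 -5 -0.5 -7.5 0 0 0'
```

```text
t: 19.38
ee_pos: [0.5537, -0.0224, 0.179]
eef_rot: [-0.051, 0.999, -0.0, -0.0]
contact_force: [-4.8, -1.1, 6.0]
gripper_width: 0.0004
grip_force: 2.8
```

```bash
python3 -m handwheel '255 -1 -0.1 -2 0 0 0;255 -1.9 -0.2 -4 0 0 0;255 -2.7 -0.3 -6 0 0 0;255 -3.4 -0.3 -8 0 0 0;255 -3.4 -0.3 -8 0 0 0'
```

```text
t: 20.0
ee_pos: [0.5513, -0.0211, 0.1713]
eef_rot: [-0.051, 0.999, 0.001, 0.001]
contact_force: [-0.6, 5.4, 5.0]
gripper_width: 0.0003
grip_force: 3.4
```

```bash
python3 -m handwheel '255 -0.5 0 -1.5 0 0 0;255 -0.9 -0.1 -3 0 0 0;255 -1.3 -0.1 -4.5 0 0 0;255 -1.5 -0.1 -6 0 0 0;255 -1.5 -0.1 -6 0 0 0'
```

```text
t: 20.62
ee_pos: [0.5498, -0.0209, 0.1653]
eef_rot: [-0.051, 0.999, 0.001, 0.001]
contact_force: [0.0, 6.7, 6.0]
gripper_width: 0.0006
grip_force: 3.7
```

```bash
python3 -m handwheel '255 -0.2 0.5 -1.5 0 0 0;255 -0.3 1 -3 0 0 0;255 -0.3 1 -3.5 0 0 0;255 -0.3 1 -3.5 0 0 0'
python3 - <<'E'
from h import *
c=snapshot("side")[170:270,270:410]; cv2.imwrite("pics/s5.png",cv2.resize(c,(700,500),interpolation=2)[:,:,::-1])
E
```

```text
t: 21.12
ee_pos: [0.5492, -0.0207, 0.1618]
eef_rot: [-0.051, 0.999, 0.001, 0.001]
contact_force: [-1.0, 5.9, 7.7]
gripper_width: 0.0001
grip_force: 5.1
```

View pics/s5.png

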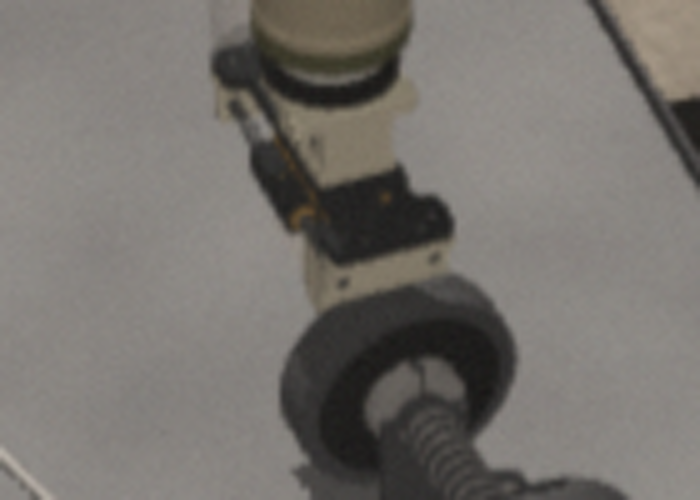

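The lever is hidden behind the finger and plate. The fingertip is at z≈0.140 and shut is 0.1385, so I'll press slightly further to feel the stop.

```bash
python3 -m handwheel '255 0 0.3 -0.8 0 0 0;255 0 0.3 -1.5 0 0 0;255 0 0.3 -1.5 0 0 0'; python3 -m handwheel '255 0 0 -0.7 0 0 0;255 0 0 -0.7 0 0 0'
```

```text
t: 21.55
ee_pos: [0.5493, -0.0207, 0.1615]
eef_rot: [-0.051, 0.999, 0.0, 0.001]
contact_force: [-5.0, 5.1, 14.7]
gripper_width: 0.0003
grip_force: 8.5
t: 21.8
ee_pos: [0.5493, -0.0207, 0.1612]
eef_rot: [-0.051, 0.999, 0.0, 0.001]
contact_force: [-7.1, 5.8, 18.0]
gripper_width: 0.0008
grip_force: 10.3
```

It's on the hard stop. I'll lift off, move clear and look.

```bash
python3 -m handwheel '255 0 0.3 2 0 0 0;255 0 0.5 5 0 0 0;255 0 0.5 30 0 0 0;255 0 0.5 80 0 0 0;255 0 20 110 0 0 0'; python3 -m handwheel '255 -40 50 0 0 0 0;255 -80 100 0 0 0 0;255 -120 150 0 0 0 0;255 -150 200 0 0 0 0;255 -150 200 0 0 0 0'; python3 -m handwheel '255 0 0 0 0 0 0;255 0 0 0 0 0 0'
python3 - <<'E'
from h import *
c=snapshot("top")[165:265,250:350];d=snapshot("side")[190:270,300:380]
cv2.imwrite("pics/f.png",np.hstack([cv2.resize(i,(400,400),interpolation=2) for i in (c,d)])[:,:,::-1])
E
```

```text
t: 22.42
ee_pos: [0.5492, -0.0025, 0.271]
eef_rot: [-0.05, 0.999, -0.001, 0.001]
contact_force: [0.3, 0.1, -0.7]
gripper_width: 0.0002
grip_force: 0.0
t: 23.05
ee_pos: [0.3967, 0.2014, 0.2688]
eef_rot: [-0.053, 0.999, 0.0, -0.0]
contact_force: [1.2, -0.6, 0.2]
gripper_width: 0.0001
grip_force: 0.0
t: 23.3
ee_pos: [0.3995, 0.1974, 0.2688]
eef_rot: [-0.05, 0.999, -0.0, -0.0]
contact_force: [-0.4, 0.5, -0.5]
gripper_width: 0.0003
grip_force: 0.0
```

View pics/f.png

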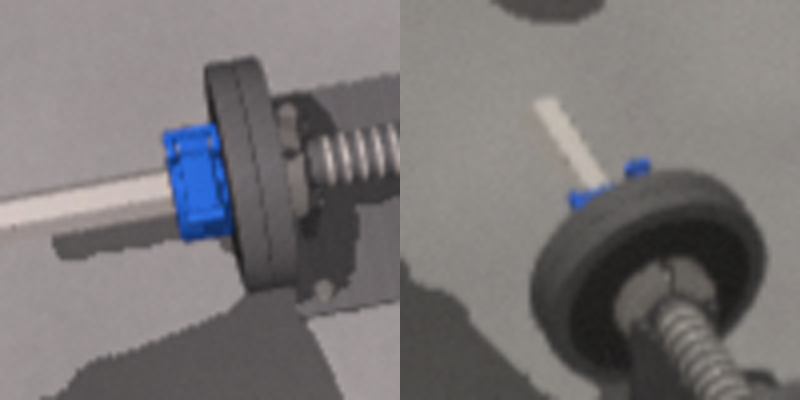

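The lever lies flat across the collar (tip at (205,220), hinge at (190,145)). The collar, both plates and the flange touch. Handing in.

```bash
python3 -c "
from bench import order;print(order.sign_off())"
```

```text
the job is handed in; nothing more can be done
None
```

The job is handed in with no verdict returned: I pressed the stack solid at about 18 N, pushed the lever to its stop, and the last pictures show it shut with collar and plates touching; the mug, shaker and hex key were never approached.

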